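Check sleeves on the gauge pin and hold the tester's enabling paddle

ROBOT

A 7-joint arm with a two-finger parallel gripper is mounted at the origin on the work surface. World frame = base frame: x ahead of the robot, y to its left, z up, the work surface at z = 0. Lengths are in m, angles in rad, forces in N, time in s.
With the tool pointing down it reaches from about 0.35 to 0.9 m from the base axis. Payload 8.1 kg.
Tool frame: the origin (TCP) lies on the centre line of the jaws, within the pads' length; the fingertips stand 17 mm ahead of it and the grasp point (between the pads) lies 2 mm behind it; z points along the fingers, y is the direction in which the jaws open and shut (so a half turn about z gives the same grasp; the last joint's range is limited). The gripper opens to 92 mm and grips with 3 to 60 N. Pads are 19 mm wide; open, the fingers measure 130 mm over their backs; the gripper's body (75 mm by 190 mm) begins 47 mm behind the grasp point.
Start: joints at [1.15, 0.434, 0.025, 1.573, -0.012, 1.134, -0.075], TCP at [0.195, -0.594, 0.244] pointing down, gripper open.
Joint ranges: [-2.62, 2.62], [-0.44, 2.09], [-1.27, 1.32], [0.08, 2.57], [-1.32, 4.46], [0.12, 2], [-2.74, 2.74]. Speed limits (rad/s): [2.22, 2.22, 3.01, 3.01, 3.14, 3.14, 3.14].

INTERFACE

Orientations are given as a rotation vector (axis times angle).
In Python, from cell import arm gives the robot as it stands.
- The arm moves only by the shell command python3 -m creep 'ROWS' [FORCE]. ROWS is JSON, a list that holds one entry, the list of rows, each a list of 7 numbers: the shift along the world's x, y, z in cm, then the turn, a rotation vector about the world's x, y, z in degrees, then the opening, from -1 (shut) to 1 (fully open), so that 0 is half open. In form: [[[tx, ty, tz, ax, ay, az, jaw], ...]]. A call has 1 to 5 rows; each row is the pose to reach, as a shift and turn from the pose commanded when the call began; what a row does not reach only later rows make up. A row lasts 1/10 s, in which the tool goes at most 50 mm and 8.59 degrees, less where a joint would pass 70% of its speed; a pose out of reach is approached as far as the arm can. A call with a gripper value outside its range is refused whole. The fingers move at their own pace and stop on an object; FORCE is the grip in N (left out, the last holds). Time passes only in rows, so rows that repeat a pose let the fingers close. It gives the time, the measured TCP pose, the force and the opening at its end, in the units of the state.
- arm.observe(): the state, without advancing time (a new reading comes with each control period).
- arm.get_image(name): name is "scene" or "side" or "wrist"; returns the picture (420x560x3 uint8, red, green, blue); there is no depth.
- arm.camera_model(name): a dict with "vfov" (degrees; the focal length in pixels is half the picture's height over the tangent of half this angle, whatever the lens; pixels are square), "cx", "cy" (the principal point, pixels), "cam_to_world" (4x4, takes a point from camera to world coordinates); the wrist camera has in their place "T_tool_cam" (4x4, takes a point from camera to tool coordinates, whose origin is the TCP and whose axes are the flange's). Camera axes: x right, y down, z forward; pixel columns grow to the right and rows downward; lengths in m; the calibration is good to about 2 mm. A picture is of the moment at which its call begins: read the wrist's pose just before it. camera_model takes no time and is no camera call.
- arm.sign_off(): hands the job in, once; it reports no verdict.
The state is a dict: "clock": time; "joints": joint angles; "dq": joint speeds; "joint_efforts": joint torques, N m; "position": TCP position; "ee_rot": TCP orientation; "force": force on the tool from outside, world axes, zero at the start; "ft_torque": the same for the moment, N m; "width": opening from 0.0 (shut) to 1.0 (fully open).
Only numpy, scipy, OpenCV 4.12 (cv2) and the standard library are available. Lean on these libraries where they do the work, as an engineer would, in place of code of your own. Each camera call takes 0.05 s, during which the arm holds its last target.

TASK

Slide the steel sleeve that fits the tester's gauge pin fully down onto the pin, put the sleeve whose bore is too small in the grey tray, and let go of both. Then press the tester's spring paddle down with the fingers until it is level (half its travel; never down to its bottom stop) and keep it there: the program finishes while still holding the paddle level. Leave the other things on the bench where they are.

Things in the scene. Friction and masses are not known exactly. Their poses are not given: they have to be found in the camera images.
- sleeve_thin: The thin-walled steel sleeve that fits: standing tube, outside diameter 44 mm, bore 30 mm through, height 50 mm. Origin at the centre of its underside, z along the tube.
- sleeve_thin_mid (a point): Centre of the thin-walled sleeve, half-way up (25 mm above its underside); z along the tube. 320 g, more or less.
- sleeve_thick: The thick-walled steel sleeve that does not fit: same outside (44 mm diameter, 50 mm high), bore only 14 mm. Origin at the centre of its underside. The two sleeves' places are swapped at random.
- sleeve_thick_mid (a point): Centre of the thick-walled sleeve, half-way up; z along the tube. 530 g, more or less.
- tester: Fixed grey tester: base plate 230 x 280 mm, 20 mm thick, with a 65 mm high housing along its back edge (the far side, beginning 60 mm behind the origin). Origin on the table, near the middle of the base; x towards the housing, y towards the paddle side, z up.
- pin_foot (a point): Foot of the upright steel gauge pin, on the base plate's top, 20 mm above the table; axes as the tester's. The pin has diameter 27 mm and stands 45 mm above this point, the last 8 mm tapering to 18 mm. A sleeve that is home stands on the base plate around it, its centre 25 mm above this point. Its axis is 150 mm from the paddle, 90 mm in front of the housing.
- tray: Fixed grey open tray, 150 x 120 mm outside, 30 mm high, walls and floor 4 mm; empty. Origin at the centre of its underside, x along the 150 mm side.
- paddle (a joint): Angle of the spring paddle in rad: 0 released (outer end 0.22 rad above level), 0.22 level, 0.44 at the bottom stop. Hinged at the housing, springs back up when let go. The pad needs about 7 N to be held level, 3 N to start, 10 N at the bottom.
- pad (a point): Centre of the top face of the paddle's black rubber pad (55 x 55 mm, 12 mm thick), 107 mm in front of the hinge axis, which is 62 mm above the table; level, this point is 68 mm above the table, released 23 mm higher, at the bottom stop 23 mm lower. x points from the pad to the hinge. A fixed dark post 12 mm square stands beside the pad towards the tester's outer edge, 13 mm clear of it; its top is at the height of the level pad's top face.
- collar: Bystander: dark steel collar, 32 mm across, 12 mm high, lying flat.
- screwdriver: Bystander: screwdriver with black handle, lying at the left; origin at its underside.
- wrench: Bystander: steel wrench lying at the right back.
- can: Bystander: closed aluminium can, 60 mm across, 80 mm high.
- vblock: Bystander: dark steel block 45 x 35 x 30 mm near the robot.
- hammer: Bystander: hammer with wooden handle lying at the left front.
There are look-alikes about, which are no part of the job. What is shaped like the sleeve_thick but brown or yellow is not meant. Leave any brown look-alike of the sleeve_thin alone.

How it is judged:
By the outcome, as a careful person would: the job done as asked, in the order asked, and still so for the second after the job is handed in, while the arm keeps its last pose, push and grip.
It also fails if it takes over 58 s, if anything falls off the work surface, if the arm or the gripper's body presses on something with over 40 N, if the wrist force passes 120 N, or if a joint passes its speed limit or range.

## Working session

There is one attempt and no reset: what is moved stays moved. The work goes in short steps, Python scripts to look and compute and a shell command to move; the robot and the scene stay as the last step left them, time stands still between calls to the robot, and variables do not carry over. Pictures are saved under pics/ and viewed, and the job is handed in when it is done.

```bash
ls; mkdir -p pics
python3 - <<'E'
from cell import arm
import cv2
print(arm.observe())
for n in ("scene","side","wrist"):
    im=arm.get_image(n); cv2.imwrite(f"pics/{n}0.png",im[:,:,::-1]); print(n,arm.camera_model(n))
E
```

```text
pics
{'clock': 0.0, 'joints': array([ 1.15037932,  0.43524649,  0.02498944,  1.57415588, -0.01158468,
        1.13397946, -0.07507841]), 'dq': array([-6.11565217e-04,  1.01787967e-04,  2.32099973e-03, -1.75435835e-03,
        1.00186450e-05, -1.67974545e-03, -8.67195233e-05]), 'joint_efforts': array([-3.38226710e-05, -6.67845154e+01,  9.84591767e-01, -3.14452565e+01,
       -6.05799886e-02,  4.27386013e-02,  9.17804209e-05]), 'position': array([ 0.19508078, -0.59323727,  0.24290781]), 'ee_rot': array([-3.10045644e+00, -4.96787255e-01,  6.69613303e-04]), 'force': array([-0.48023928, -0.29396945, -0.14434564]), 'ft_torque': array([ 0.00773501, -0.00252236, -0.00147229]), 'width': 0.9989025086256136}
scene {'vfov': 42.41572230284514, 'cx': 276.2077537510201, 'cy': 208.03315716983735, 'cam_to_world': array([[ 0.78268445,  0.35988908, -0.5078237 ,  1.23046753],
       [ 0.6221821 , -0.47487936,  0.62239781, -0.80179952],
       [-0.01716082, -0.8030999 , -0.59559723,  0.89735889],
       [ 0.        ,  0.        ,  0.        ,  1.        ]])}
side {'vfov': 51.83210553242279, 'cx': 273.67330192868894, 'cy': 210.37314020371244, 'cam_to_world': array([[-0.93882502, -0.22783113,  0.25826451,  0.30918273],
       [-0.34433818,  0.63453298, -0.69195311,  0.72388942],
       [-0.00622889, -0.73855323, -0.6741664 ,  0.73529069],
       [ 0.        ,  0.        ,  0.        ,  1.        ]])}
wrist {'vfov': 65.45488457090076, 'cx': 278.1720438281707, 'cy': 212.32499476043748, 'T_tool_cam': array([[ 9.76757071e-04, -9.65335141e-01, -2.61011709e-01,
         7.09918714e-02],
       [ 9.99999434e-01,  1.05283295e-03, -1.51641188e-04,
        -6.09765053e-04],
       [ 4.21186295e-04, -2.61011413e-01,  9.65335623e-01,
        -1.40648309e-01],
       [ 0.00000000e+00,  0.00000000e+00,  0.00000000e+00,
         1.00000000e+00]])}
```

View pics/scene0.png

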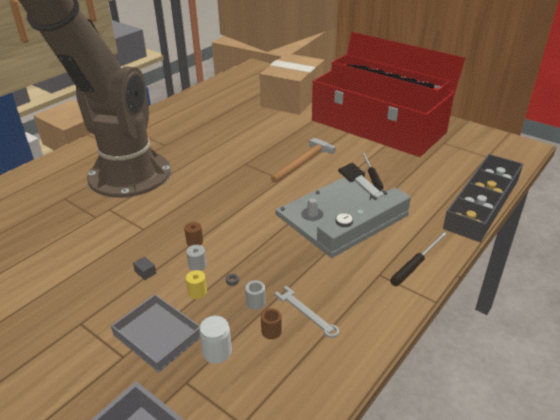

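View pics/side0.png

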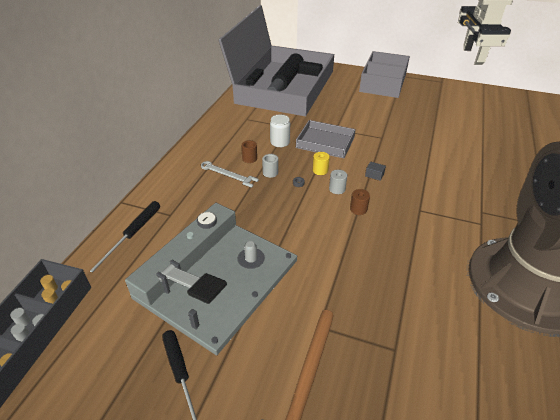

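View pics/wrist0.png

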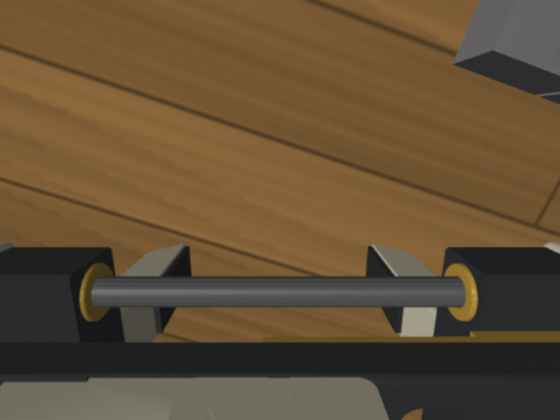

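The scene view shows two grey sleeves near (196,258) and (255,294). The tray is at (157,330), and the pin is at (312,208) on the tester. I'll enlarge them next.

Run:
```python
import cv2
s=cv2.imread("pics/scene0.png"); d=cv2.imread("pics/side0.png")
cv2.imwrite("pics/c1.png",cv2.resize(s[210:370,110:310],None,fx=4,fy=3.75,interpolation=cv2.INTER_CUBIC)[:600])
cv2.imwrite("pics/c2.png",cv2.resize(s[150:260,260:420],None,fx=5,fy=5,interpolation=cv2.INTER_CUBIC))
cv2.imwrite("pics/c3.png",cv2.resize(d[190:350,110:310],None,fx=4,fy=3.75,interpolation=cv2.INTER_CUBIC))
cv2.imwrite("pics/c4.png",cv2.resize(d[100:220,230:390],None,fx=5,fy=5,interpolation=cv2.INTER_CUBIC))
```

```text
(no output)
```

View pics/c1.png

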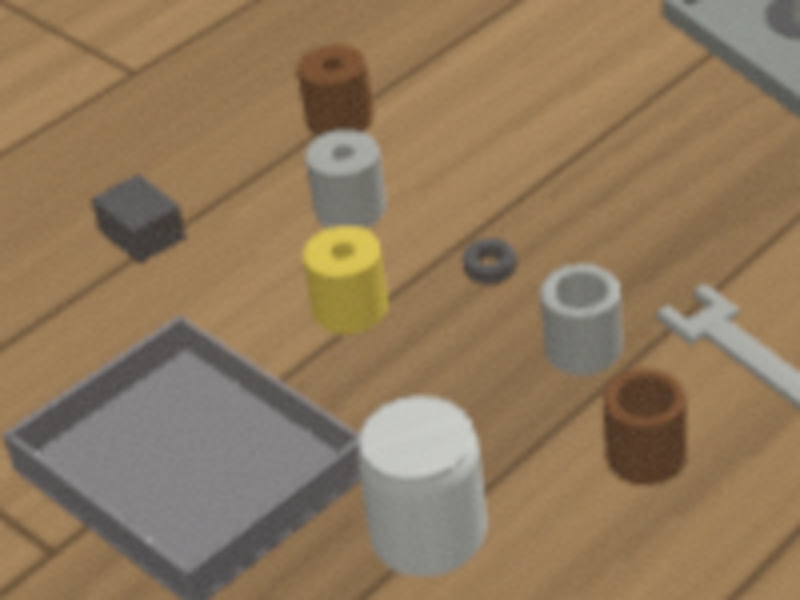

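View pics/c2.png

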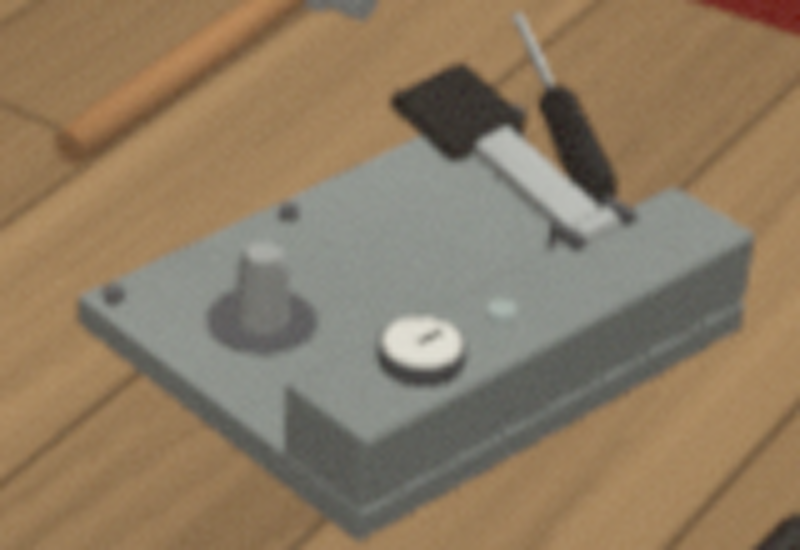

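View pics/c3.png

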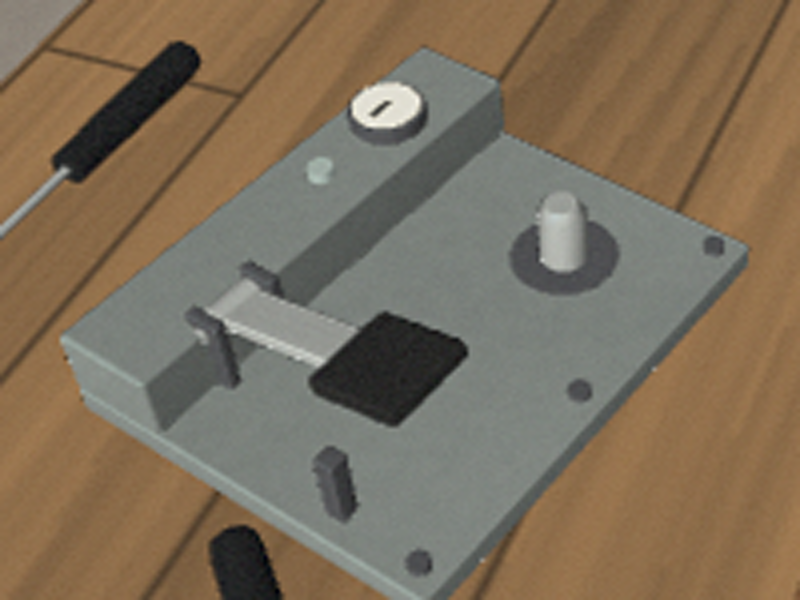

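View pics/c4.png

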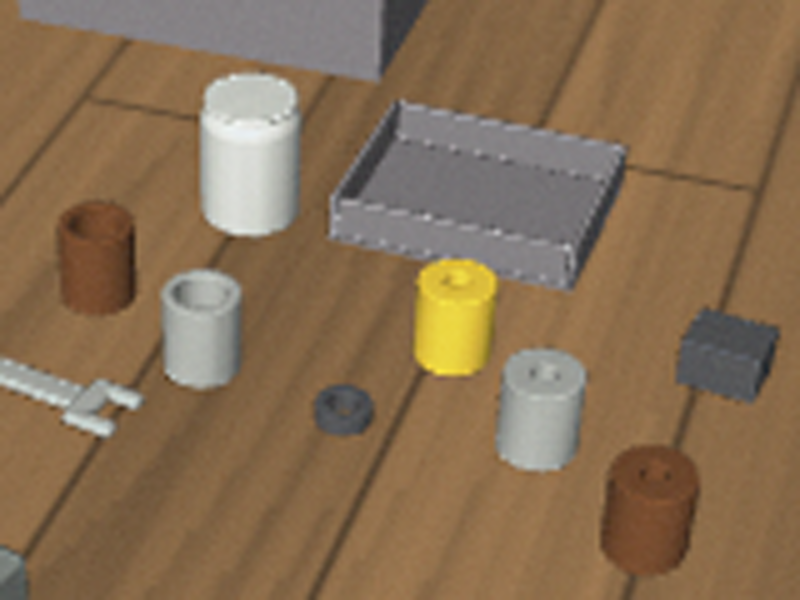

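```bash
cat > h.py <<'E'
import numpy as np
from cell import arm
from scipy.spatial.transform import Rotation as R
def ray(name,u,v):
    m=arm.camera_model(name); f=210/np.tan(np.radians(m['vfov'])/2)
    if name=='wrist':
        o=arm.observe(); T=np.eye(4); T[:3,:3]=R.from_rotvec(o['ee_rot']).as_matrix(); T[:3,3]=o['position']; T=T@m['T_tool_cam']
    else: T=m['cam_to_world']
    d=T[:3,:3]@np.array([(u-m['cx'])/f,(v-m['cy'])/f,1]); return T[:3,3],d
def onz(name,u,v,z):
    p,d=ray(name,u,v); return p+d*(z-p[2])/d[2]
def tri(*obs):
    A=np.zeros((3,3));b=np.zeros(3)
    for n,u,v in obs:
        p,d=ray(n,u,v);d=d/np.linalg.norm(d);M=np.eye(3)-np.outer(d,d);A+=M;b+=M@p
    return np.linalg.solve(A,b)
E
python3 - <<'E'
from h import *
np.set_printoptions(precision=4,suppress=True)
s=lambda x,y:('scene',110+x/4,210+y/3.75)
s2=lambda x,y:('scene',260+x/5,150+y/5)
d3=lambda x,y:('side',110+x/4,190+y/3.75)
d4=lambda x,y:('side',230+x/5,100+y/5)
for n,a,b,z in [('thin',s(581,292),d4(201,292),.05),('thick',s(344,152),d4(543,370),.05),('yellow',s(343,250),d4(456,282),.05),('brthick',s(333,62),d4(653,472),.05),('brthin',s(645,396),d4(97,226),.05),('can',s(415,438),d4(249,97),.08),('pintop',s2(266,250),d3(562,203),.065),('pinfoot',s2(262,320),d3(564,257),.02),
 ('trayA',s(181,322),d4(625,148),.03),('trayB',s(357,438),d4(572,283),.03),('trayC',s(193,590),d4(333,203),.03),('trayD',s(8,437),d4(400,102),.03),('collar',s(490,255),d4(344,400),.012),('vb',s(138,200),d4(730,335),.03),
 ('pad',s2(460,112),d3(388,367),.091),('basefront-right',s2(80,303),d3(748,250),.02),('gauge',s2(422,342),d3(388,106),.09),('post',s2(520,115),d3(332,455),.068)]:
    print(n,onz(*a,z),onz(*b,z),tri(a,b))
E
```

```text
thin [ 0.6543 -0.1744  0.05  ] [ 0.6525 -0.1724  0.05  ] [ 0.6533 -0.1736  0.0489]
thick [ 0.4613 -0.1652  0.05  ] [ 0.4617 -0.1673  0.05  ] [ 0.4617 -0.1659  0.0508]
yellow [ 0.525  -0.2291  0.05  ] [ 0.525  -0.2278  0.05  ] [ 0.5249 -0.2287  0.0495]
brthick [ 0.3898 -0.1042  0.05  ] [ 0.3915 -0.1058  0.05  ] [ 0.3912 -0.1049  0.0509]
brthin [ 0.7328 -0.2156  0.05  ] [ 0.73   -0.2122  0.05  ] [ 0.7314 -0.2145  0.0482]
can [ 0.6793 -0.3279  0.08  ] [ 0.6792 -0.325   0.08  ] [ 0.6793 -0.3271  0.079 ]
pintop [0.5763 0.1546 0.065 ] [0.5756 0.1522 0.065 ] [0.5761 0.1533 0.0658]
pinfoot [0.5763 0.1526 0.02  ] [0.5761 0.1533 0.02  ] [0.5761 0.153  0.0197]
trayA [ 0.4805 -0.3138  0.03  ] [ 0.4722 -0.4251  0.03  ] [ 0.4813 -0.3375  0.0659]
trayB [ 0.6216 -0.3174  0.03  ] [ 0.47   -0.2764  0.03  ] [ 0.5239 -0.2989 -0.0219]
trayC [ 0.631  -0.4384  0.03  ] [ 0.6207 -0.3084  0.03  ] [ 0.625  -0.4084 -0.0198]
trayD [ 0.476  -0.4287  0.03  ] [ 0.6162 -0.431   0.03  ] [ 0.57   -0.4307  0.069 ]
collar [ 0.5652 -0.154   0.012 ] [ 0.5644 -0.155   0.012 ] [ 0.5648 -0.1543  0.0122]
vb [ 0.3785 -0.2577  0.03  ] [ 0.3782 -0.2577  0.03  ] [ 0.3783 -0.2577  0.0299]
pad [0.6064 0.294  0.091 ] [0.5989 0.304  0.091 ] [0.6018 0.3008 0.0857]
basefront-right [0.4892 0.1056 0.02  ] [0.4831 0.114  0.02  ] [0.4846 0.1103 0.0153]
gauge [0.7007 0.109  0.09  ] [0.6841 0.1345 0.09  ] [0.6919 0.1231 0.0773]
post [0.617  0.3428 0.068 ] [0.6093 0.3455 0.068 ] [0.6129 0.3451 0.0651]
```

Each point agrees between the two views to 1–3 mm, and the heights match the given sizes. The open-bore grey sleeve (thin) is at (0.653,-0.174), the thick one at (0.462,-0.166), the pin at (0.576,0.153) and the tray centre at about (0.548,-0.370). Next I'll move above the thin sleeve.

```bash
python3 -m creep '[[[4.6,4.2,0,0,0,0,1],[9.2,8.4,0,0,0,0,1],[13.8,12.6,0,0,0,0,1],[18.4,16.8,0,0,0,0,1],[23,21,0,0,0,0,1]]]' 20
python3 -m creep '[[[3.5,3.2,0,0,0,0,1],[7,6.4,0,0,0,0,1],[10.5,9.6,0,0,0,0,1],[14,12.8,-2,0,0,0,1],[17.5,16,-4,0,0,0,1]]]'
```

```text
clock: 0.65
position: [0.381, -0.4236, 0.2437]
ee_rot: [-3.102, -0.497, 0.0]
force: [0.1, -0.9, 1.2]
width: 0.997
clock: 1.15
position: [0.5544, -0.2657, 0.2048]
ee_rot: [3.101, 0.497, 0.002]
force: [0.1, -1.5, -0.2]
width: 1.001
```

```bash
python3 -m creep '[[[3,3,0,0,0,0,1],[6,6,-1,0,0,0,1],[7,7,-2,0,0,0,1],[7,7,-2,0,0,0,1]]]'
python3 - <<'E'
from h import *
import cv2
print(arm.observe()['position'],arm.observe()['ee_rot'])
im=arm.get_image('wrist'); cv2.imwrite('pics/w1.png',im[:,:,::-1])
print(onz('wrist',278,212,.05))
E
```

```text
clock: 1.55
position: [0.6234, -0.1936, 0.1828]
ee_rot: [-3.098, -0.504, 0.003]
force: [0.4, 0.2, -0.5]
width: 0.996
[ 0.62343641 -0.19364385  0.18275371] [-3.09848644 -0.50369012  0.00342645]
[ 0.61910956 -0.1963763   0.05      ]
```

View pics/w1.png

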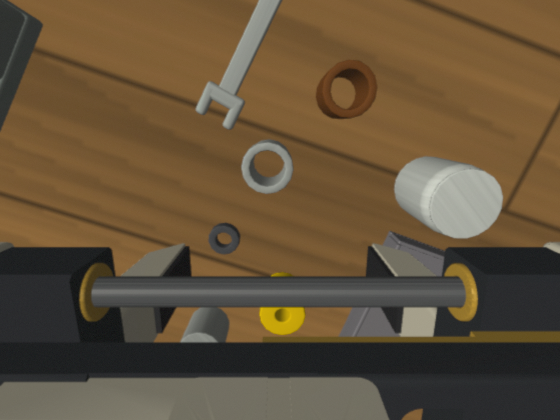

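The wrist view shows the thin sleeve's rim centred at (267,167), the wrench jaw at (220,103), the brown tube at (347,89) and the collar at (224,238).

Run:
```python
from h import *
for p in [(267,167,.05),(218,118,.006),(240,95,.006),(232,128,.006),(198,110,.006),(224,238,.012),(347,85,.05)]: print(p,onz('wrist',*p).round(4))
o=arm.observe(); print(o['position'],R.from_rotvec(o['ee_rot']).as_matrix().round(3))
```

```text
(267, 167, 0.05) [ 0.6533 -0.1753  0.05  ]
(218, 118, 0.006) [ 0.6765 -0.1181  0.006 ]
(240, 95, 0.006) [ 0.7025 -0.1318  0.006 ]
(232, 128, 0.006) [ 0.672 -0.133  0.006]
(198, 110, 0.006) [ 0.6776 -0.0985  0.006 ]
(224, 238, 0.012) [ 0.5662 -0.1563  0.012 ]
(347, 85, 0.05) [ 0.7344 -0.2153  0.05  ]
[ 0.62242062 -0.19628313  0.18364621] [[ 0.949  0.314 -0.002]
 [ 0.314 -0.949  0.   ]
 [-0.002 -0.001 -1.   ]]
```

```bash
python3 -m creep '[[[3.1,2.1,0,0,0,0,1],[3.1,2.1,-4,0,0,0,1],[3.1,2.1,-8,0,0,0,1],[3.1,2.1,-8,0,0,0,1],[3.1,2.1,-8,0,0,0,1]]]'
python3 - <<'E'
from h import *
for i in range(1):
    o=arm.observe(); print(o['position'],o['dq'].round(3))
E
```

```text
clock: 2.1
position: [0.6529, -0.178, 0.1056]
ee_rot: [3.102, 0.493, -0.002]
force: [-0.1, 0.0, 0.9]
width: 0.999
[ 0.65293195 -0.17800966  0.1055649 ] [-0.004 -0.033 -0.009 -0.04  -0.004 -0.    -0.002]
```

```bash
python3 -m creep '[[[0,0.2,-4,0,0,0,1],[0,0.2,-7,0,0,0,1],[0,0.2,-7,0,0,0,1],[0,0.2,-7,0,0,0,1]]]'
python3 - <<'E'
from h import *
import cv2
print(arm.observe()['position'])
im=arm.get_image('side'); im=cv2.resize(im[60:220,170:370],None,fx=4,fy=3.75,interpolation=cv2.INTER_CUBIC); cv2.imwrite('pics/s2.png',im[:,:,::-1])
print(arm.observe()['position'])
E
```

```text
clock: 2.5
position: [0.6549, -0.175, 0.0374]
ee_rot: [3.101, 0.495, 0.003]
force: [-0.7, 0.0, 0.2]
width: 0.999
[ 0.65494981 -0.17501796  0.03735717]
[ 0.65560818 -0.17490154  0.03801118]
```

View pics/s2.png

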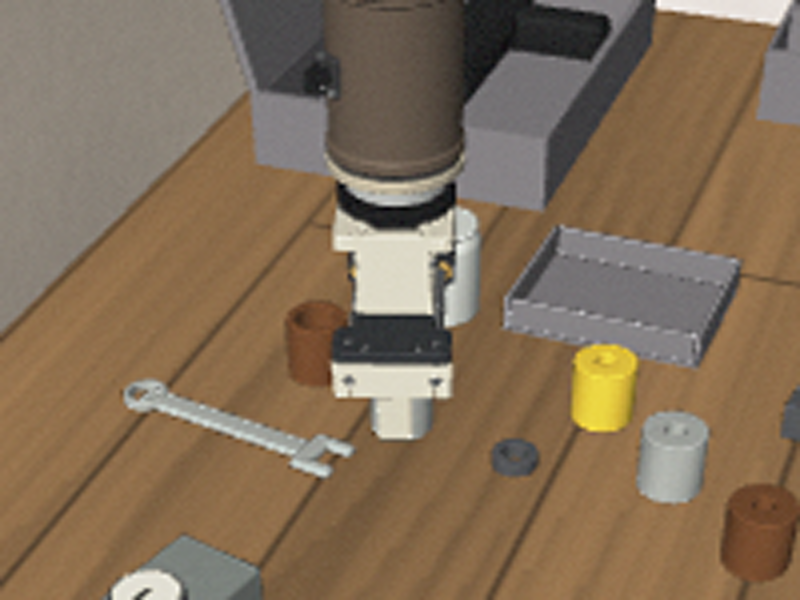

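The fingers straddle the thin sleeve, clear of the wrench and the brown tube, so I'll close them.

```bash
python3 -m creep '[[[-0.1,0,-0.3,0,0,0,1],[-0.1,0,-0.3,0,0,0,-1],[-0.1,0,-0.3,0,0,0,-1],[-0.1,0,-0.3,0,0,0,-1],[-0.1,0,-0.3,0,0,0,-1]]]' 30
python3 -m creep '[[[0,0,0,0,0,0,-1],[0,0,0,0,0,0,-1],[0,0,0,0,0,0,-1]]]'
```

```text
clock: 3.05
position: [0.653, -0.174, 0.0321]
ee_rot: [3.102, 0.497, 0.0]
force: [-0.2, 0.1, -0.4]
width: 0.699
clock: 3.35
position: [0.6529, -0.174, 0.0318]
ee_rot: [-3.102, -0.497, 0.0]
force: [-0.2, 0.7, -0.1]
width: 0.48
```

```bash
python3 -m creep '[[[0,0,0,0,0,0,-1],[0,0,3,0,0,0,-1],[0,0,7,0,0,0,-1],[-0.5,2,11,0,0,0,-1],[-1,5,12,0,0,0,-1]]]'
python3 -m creep '[[[-1,4.5,0,0,0,0,-1],[-2,9,0,0,0,0,-1],[-3,13.5,0,0,0,0,-1],[-4,18,0,0,0,0,-1],[-5,22,0,0,0,0,-1]]]'
python3 -m creep '[[[-0.5,2,0,0,0,0,-1],[-1,3.5,0,0,0,0,-1],[-1,3.5,0,0,0,0,-1],[-1,3.5,0,0,0,0,-1]]]'
```

```text
clock: 3.85
position: [0.6449, -0.1265, 0.1564]
ee_rot: [3.1, 0.49, 0.01]
force: [2.0, 0.6, -2.3]
width: 0.48
clock: 4.35
position: [0.5918, 0.0985, 0.1517]
ee_rot: [-3.101, -0.498, 0.001]
force: [0.7, 0.3, -2.0]
width: 0.475
clock: 4.75
position: [0.5832, 0.1295, 0.1517]
ee_rot: [3.101, 0.495, -0.0]
force: [0.5, -0.4, -3.0]
width: 0.477
```

```bash
python3 -m creep '[[[-0.7,2.3,0,0,0,0,-1],[-0.7,2.3,-2,0,0,0,-1],[-0.7,2.3,-3.5,0,0,0,-1],[-0.7,2.3,-3.5,0,0,0,-1]]]'
python3 - <<'E'
from h import *
import cv2
print(arm.observe()['position'])
im=arm.get_image('side'); print(arm.observe()['position']); im=cv2.resize(im[160:300,140:320],None,fx=4.2,fy=4.2,interpolation=cv2.INTER_CUBIC); cv2.imwrite('pics/s3.png',im[:,:,::-1])
im=arm.get_image('scene'); im=cv2.resize(im[130:260,230:400],None,fx=4.5,fy=4.5,interpolation=cv2.INTER_CUBIC); cv2.imwrite('pics/c5.png',im[:,:,::-1])
print(arm.observe()['position'])
E
```

```text
clock: 5.15
position: [0.5752, 0.151, 0.1148]
ee_rot: [3.101, 0.492, -0.006]
force: [-1.2, -0.6, -2.8]
width: 0.478
[0.5752351  0.15101327 0.11483525]
[0.57586846 0.15150469 0.11605343]
[0.57644525 0.15212192 0.11692553]
```

View pics/s3.png

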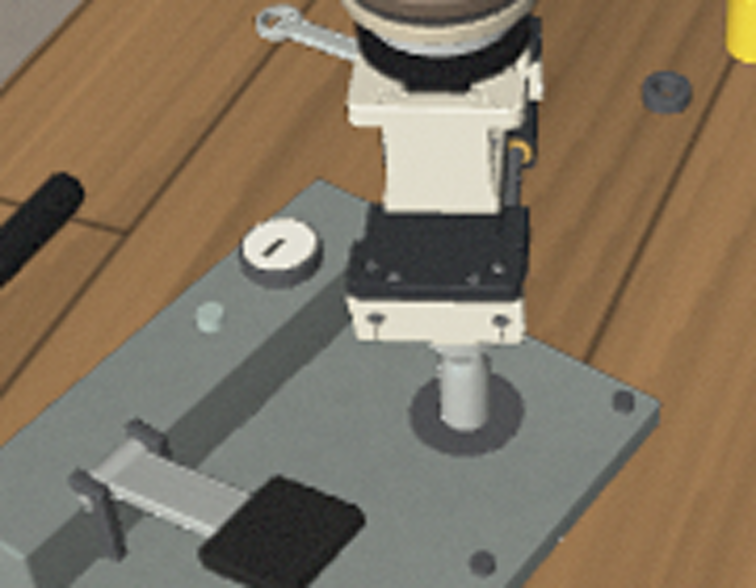

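View pics/c5.png

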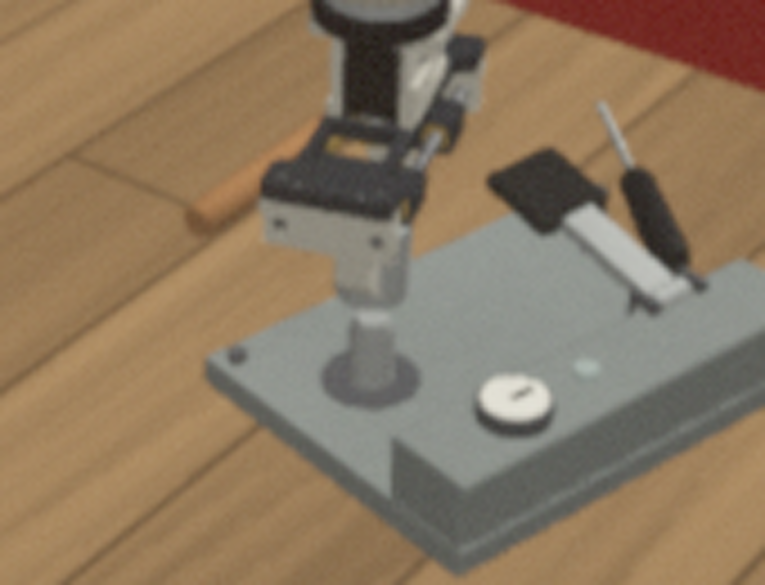

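The sleeve hangs concentric over the pin in both views. I'll descend gently and watch the force.

```bash
python3 -m creep '[[[0,0.1,-1,0,0,0,-1],[0,0.1,-2,0,0,0,-1],[0,0.1,-2.5,0,0,0,-1],[0,0.1,-3,0,0,0,-1],[0,0.1,-3,0,0,0,-1]]]'
python3 -m creep '[[[0,0,-0.5,0,0,0,-1],[0,0,-0.5,0,0,0,-1]]]'
```

```text
clock: 5.75
position: [0.5757, 0.154, 0.086]
ee_rot: [3.101, 0.496, -0.002]
force: [0.7, -2.7, -4.3]
width: 0.478
clock: 5.95
position: [0.5759, 0.154, 0.0813]
ee_rot: [3.101, 0.496, -0.001]
force: [1.5, -5.2, -4.9]
width: 0.478
```

```bash
python3 -m creep '[[[0.05,-0.15,0,0,0,0,-1],[0.05,-0.15,-0.3,0,0,0,-1],[0.05,-0.15,-0.6,0,0,0,-1],[0.05,-0.15,-1,0,0,0,-1],[0.05,-0.15,-1,0,0,0,-1]]]'
```

```text
clock: 6.45
position: [0.576, 0.1539, 0.0712]
ee_rot: [-3.102, -0.498, 0.001]
force: [0.6, -1.1, -2.4]
width: 0.478
```

```bash
python3 -m creep '[[[0,-0.05,-0.5,0,0,0,-1],[0,-0.05,-1,0,0,0,-1],[0,-0.05,-1.4,0,0,0,-1],[0,-0.05,-1.4,0,0,0,-1]]]'
python3 -m creep '[[[0,0,-0.3,0,0,0,-1],[0,0,-0.5,0,0,0,-1],[0,0,-0.5,0,0,0,-1]]]'
```

```text
clock: 6.85
position: [0.576, 0.1531, 0.0571]
ee_rot: [3.102, 0.497, -0.002]
force: [0.4, -0.3, -3.0]
width: 0.478
clock: 7.15
position: [0.5762, 0.153, 0.0526]
ee_rot: [3.102, 0.497, -0.001]
force: [-0.4, 0.1, -2.5]
width: 0.479
```

```bash
python3 -m creep '[[[0,0,-0.1,0,0,0,-1],[0,0,-0.2,0,0,0,-1],[0,0,-0.2,0,0,0,-1]]]'
python3 - <<'E'
from h import *
import cv2
im=arm.get_image('side'); im=cv2.resize(im[160:300,140:320],None,fx=4.2,fy=4.2,interpolation=cv2.INTER_CUBIC); cv2.imwrite('pics/s4.png',im[:,:,::-1])
E
```

```text
clock: 7.45
position: [0.5766, 0.1531, 0.0517]
ee_rot: [3.102, 0.497, 0.001]
force: [-1.6, -1.4, 6.9]
width: 0.478
```

View pics/s4.png

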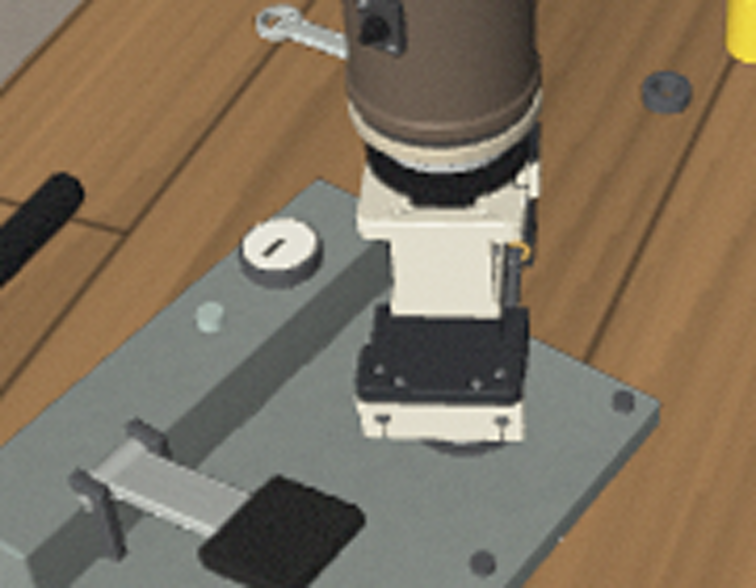

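Contact force appeared at z=0.0517, which is the home height, so the sleeve is seated. I'll release and rise.

```bash
python3 -m creep '[[[0,0,0,0,0,0,1],[0,0,0,0,0,0,1],[0,0,0,0,0,0,1],[0,0,0,0,0,0,1],[0,0,0,0,0,0,1]]]'
python3 -m creep '[[[0,0,2,0,0,0,1],[0,0,5,0,0,0,1],[0,0,9,0,0,0,1],[0,-3,11,0,0,0,1],[-1,-7,13,0,0,0,1]]]'
python3 -m creep '[[[-2,-5,0,0,0,0,1],[-4,-10,0,0,0,-8,1],[-6,-14,0,0,0,-16,1],[-8,-18,0,0,0,-24,1],[-10,-21,0,0,0,-32,1]]]'
```

```text
clock: 8.0
position: [0.5765, 0.153, 0.0509]
ee_rot: [3.102, 0.497, 0.0]
force: [0.1, 0.6, -0.4]
width: 0.866
clock: 8.5
position: [0.5674, 0.0847, 0.1824]
ee_rot: [-3.1, -0.503, -0.004]
force: [0.9, -0.7, -0.8]
width: 0.998
clock: 9.0
position: [0.465, -0.13, 0.1811]
ee_rot: [3.116, -0.39, 0.001]
force: [0.2, -0.4, 0.2]
width: 1.0
```

Run:
```python
from h import *
import cv2
im=arm.get_image('side'); im=cv2.resize(im[140:350,110:390],None,fx=2.8,fy=2.8,interpolation=cv2.INTER_CUBIC); cv2.imwrite('pics/s5.png',im[:,:,::-1])
```

```text
(no output)
```

View pics/s5.png

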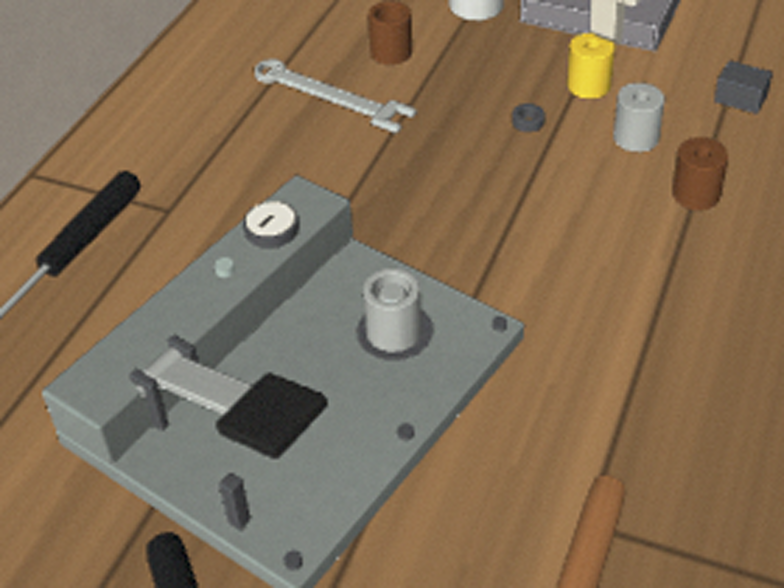

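The thin sleeve is home on the pin with the pin visible inside its bore. Next is the thick one.

```bash
python3 -m creep '[[[-0.3,-3.5,0,0,0,-8,0.6],[-0.3,-3.5,-2,0,0,-16,0.6],[-0.3,-3.5,-5,0,0,-24,0.6],[-0.3,-3.5,-6,0,0,-24,0.6],[-0.3,-3.5,-6,0,0,-24,0.6]]]'
python3 - <<'E'
from h import *
import cv2
print(arm.observe()['position'],arm.observe()['joints'].round(2))
im=arm.get_image('wrist'); cv2.imwrite('pics/w2.png',im[:,:,::-1])
im=arm.get_image('scene'); im=cv2.resize(im[170:310,110:290],None,fx=4.2,fy=4.2,interpolation=cv2.INTER_CUBIC); cv2.imwrite('pics/c6.png',im[:,:,::-1])
print(arm.observe()['position'])
E
```

```text
clock: 9.55
position: [0.4625, -0.1613, 0.1198]
ee_rot: [2.975, -1.01, -0.005]
force: [-0.3, -0.2, 0.6]
width: 0.802
[ 0.46254784 -0.16129481  0.11978481] [ 0.16  0.37  0.09  2.04 -0.05  0.73 -1.95]
[ 0.46385879 -0.16173409  0.12149027]
```

View pics/c6.png

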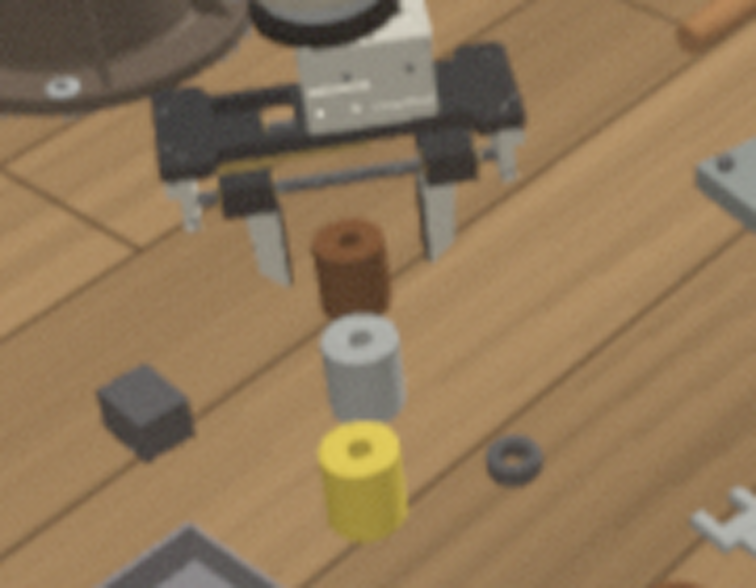

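View pics/w2.png

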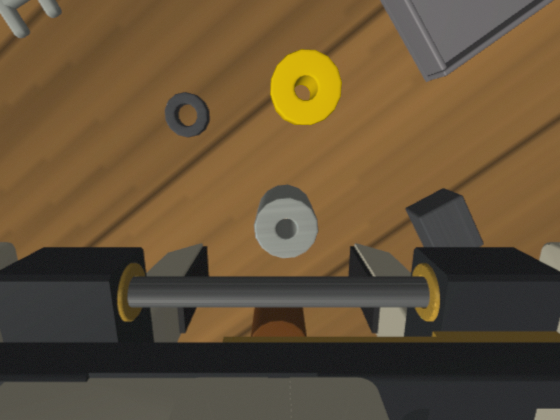

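Run:
```python
from h import *
print(onz('wrist',286,228,.05), onz('wrist',305,87,.05))
```

```text
[ 0.46255493 -0.16603374  0.05      ] [ 0.52737723 -0.22967974  0.05      ]
```

```bash
python3 -m creep '[[[-0.1,-0.45,0,0,0,0,0.6],[-0.1,-0.45,-4,0,0,0,0.6],[-0.1,-0.45,-8,0,0,0,0.6],[-0.1,-0.45,-8.6,0,0,0,0.6],[-0.1,-0.45,-8.6,0,0,0,0.6]]]'
python3 -m creep '[[[0,0,0,0,0,0,-1],[0,0,0,0,0,0,-1],[0,0,0,0,0,0,-1],[0,0,0,0,0,0,-1],[0,0,0,0,0,0,-1]]]' 40
```

```text
clock: 10.15
position: [0.462, -0.1666, 0.035]
ee_rot: [2.972, -1.017, -0.003]
force: [0.7, 0.7, -0.0]
width: 0.801
clock: 10.65
position: [0.4626, -0.1668, 0.0356]
ee_rot: [2.972, -1.017, 0.001]
force: [-1.7, -1.4, 8.2]
width: 0.468
```

```bash
python3 -m creep '[[[0,0,3,0,0,0,-1],[0,0,7,0,0,0,-1],[0,0,11,0,0,0,-1],[1,-3,12,0,0,0,-1],[2.5,-7,12,0,0,0,-1]]]'
python3 -m creep '[[[2,-4.5,0,0,0,0,-1],[4,-9,0,0,0,0,-1],[6.2,-13.3,0,0,0,0,-1],[6.2,-13.3,0,0,0,0,-1],[6.2,-13.3,0,0,0,0,-1]]]'
python3 - <<'E'
from h import *
import cv2
print(arm.observe()['position'])
im=arm.get_image('side'); im=cv2.resize(im[50:210,230:410],None,fx=3.7,fy=3.7,interpolation=cv2.INTER_CUBIC); cv2.imwrite('pics/s6.png',im[:,:,::-1])
E
```

```text
clock: 11.15
position: [0.4882, -0.2351, 0.157]
ee_rot: [-2.973, 1.01, -0.003]
force: [1.7, -0.3, -6.6]
width: 0.465
clock: 11.65
position: [0.5483, -0.3703, 0.1531]
ee_rot: [-2.971, 1.02, 0.005]
force: [-0.8, 1.4, -7.6]
width: 0.462
[ 0.54829387 -0.37027281  0.15311899]
```

View pics/s6.png

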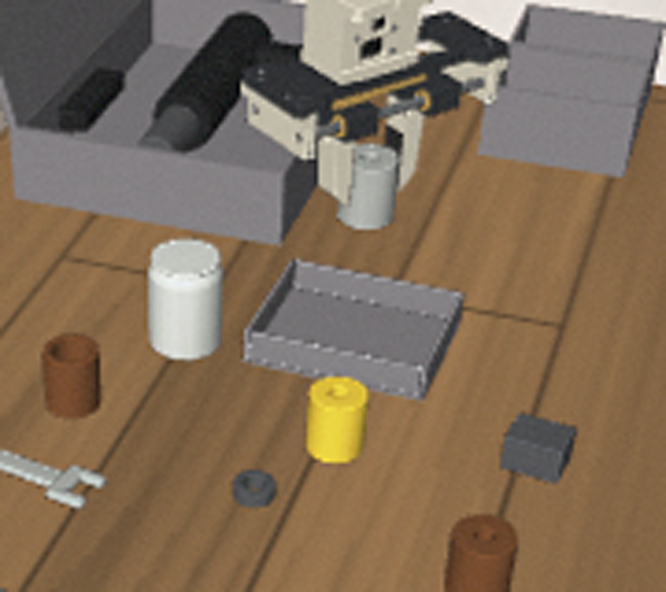

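```bash
python3 -m creep '[[[0,0,-4,0,0,0,-1],[0,0,-8,0,0,0,-1],[0,0,-10,0,0,0,-1],[0,0,-10.7,0,0,0,-1],[0,0,-10.7,0,0,0,-1]]]'
python3 -m creep '[[[0,0,-0.3,0,0,0,-1],[0,0,-0.5,0,0,0,-1],[0,0,-0.5,0,0,0,-1]]]'
```

```text
clock: 12.2
position: [0.5489, -0.368, 0.0472]
ee_rot: [-2.972, 1.015, 0.003]
force: [-0.4, -0.2, -5.8]
width: 0.464
clock: 12.5
position: [0.5498, -0.3697, 0.0438]
ee_rot: [2.972, -1.017, 0.002]
force: [1.3, -0.0, -6.4]
width: 0.464
```

```bash
python3 -m creep '[[[0,0,-0.2,0,0,0,-1],[0,0,-0.4,0,0,0,-1],[0,0,-0.4,0,0,0,-1]]]'
python3 -m creep '[[[0,0,-0.1,0,0,0,-1],[0,0,-0.1,0,0,0,-1]]]'
```

```text
clock: 12.8
position: [0.5497, -0.3697, 0.0397]
ee_rot: [2.972, -1.018, 0.002]
force: [-2.0, 1.0, 2.6]
width: 0.468
clock: 13.0
position: [0.5497, -0.3697, 0.0397]
ee_rot: [2.972, -1.018, 0.002]
force: [-4.9, 3.5, 12.8]
width: 0.462
```

Contact on the tray floor is confirmed. I'll release with a partial opening and rise.

```bash
python3 -m creep '[[[0,0,0,0,0,0,0.4],[0,0,0,0,0,0,0.4],[0,0,0,0,0,0,0.4],[0,0,0,0,0,0,0.4],[0,0,0,0,0,0,0.4]]]'
python3 -m creep '[[[0,0,3,0,0,0,0.4],[0,0,8,0,0,0,0.4],[0,0,12,0,0,0,0.4],[0,0,16,0,0,0,0],[0,3,18,0,0,0,-1]]]'
python3 -m creep '[[[0.5,4.5,0,0,0,8,-1],[1,9,0,0,0,16,-1],[1.5,13.5,0,0,0,24,-1],[2,18,0,0,0,32,-1],[2.5,22.5,0,0,0,40,-1]]]'
python3 - <<'E'
from h import *
import cv2
print(arm.observe()['position'])
im=arm.get_image('side'); im=cv2.resize(im[50:350,110:410],None,fx=2,fy=2,interpolation=cv2.INTER_CUBIC); cv2.imwrite('pics/s7.png',im[:,:,::-1])
E
```

```text
clock: 13.5
position: [0.5494, -0.3695, 0.0378]
ee_rot: [2.972, -1.018, -0.0]
force: [-0.2, 0.3, 0.8]
width: 0.7
clock: 14.0
position: [0.5492, -0.3446, 0.222]
ee_rot: [2.965, -1.025, 0.009]
force: [0.7, -0.8, 0.5]
width: 0.572
clock: 14.5
position: [0.5743, -0.1127, 0.2181]
ee_rot: [3.141, 0.069, 0.001]
force: [0.0, -0.3, -0.1]
width: 0.139
[ 0.57433231 -0.11273981  0.21808692]
```

View pics/s7.png

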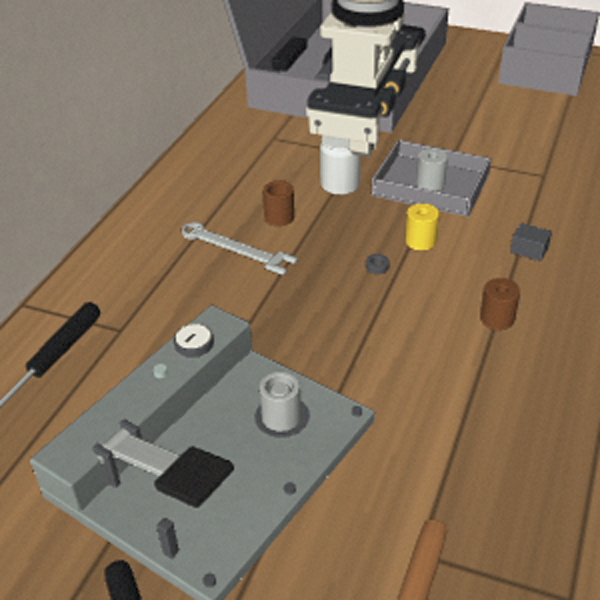

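Both sleeves are in place. Next I'll fly to the paddle with the jaws shut.

```bash
python3 -m creep '[[[0,4.5,0,0,0,0,-1],[0,9,0,0,0,0,-1],[-0.5,13.5,0,0,0,0,-1],[-1,18,0,0,0,0,-1],[-1.5,22.5,0,0,0,0,-1]]]'
python3 -m creep '[[[-0.5,4.5,0,0,0,0,-1],[-1,9,0,0,0,0,-1],[-1,13.5,0,0,0,0,-1],[-1,13.5,0,0,0,0,-1],[-1,13.5,0,0,0,0,-1]]]'
python3 - <<'E'
from h import *
import cv2
o=arm.observe();print(o['position'],o['ee_rot'],o['joints'].round(2))
im=arm.get_image('wrist'); cv2.imwrite('pics/w3.png',im[:,:,::-1])
print(arm.observe()['position'])
E
```

```text
clock: 15.05
position: [0.5591, 0.1119, 0.218]
ee_rot: [3.141, 0.059, 0.0]
force: [-0.1, 0.3, 0.3]
width: 0.005
clock: 15.55
position: [0.5491, 0.2466, 0.2176]
ee_rot: [3.141, 0.064, -0.001]
force: [-0.1, -0.5, 1.0]
width: 0.002
[0.54905762 0.2466187  0.21756102] [ 3.14085915e+00  6.37941740e-02 -6.69864213e-04] [-0.4   0.43 -0.16  1.65  0.08  1.07 -2.11]
[0.54951644 0.24490642 0.21761198]
```

View pics/w3.png

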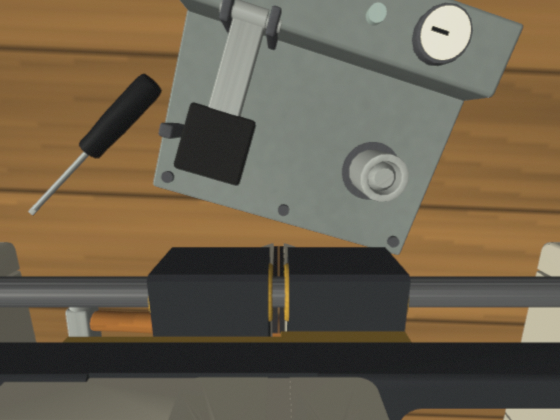

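The wrist view shows the pad with corners (195,103), (256,121), (240,184) and (175,164). The post is at (168,130), the base's front corners are at (155,185) and (400,252), and the sleeve on the pin is at (382,177).

Run:
```python
from h import *
print('pad',onz('wrist',216,143,.091).round(4))
a=onz('wrist',155,185,.02);b=onz('wrist',400,252,.02);d=a-b
print('front',a.round(4),b.round(4),np.linalg.norm(d).round(4),'ydir deg',np.degrees(np.arctan2(d[1],d[0])).round(1))
for z,(u,v) in [(.091,(195,103)),(.091,(256,121)),(.1,(240,184)),(.1,(175,164)),(.062,(250,14)),(.065,(382,179)),(.07,(382,176)),(.068,(172,130))]: print(onz('wrist',u,v,z).round(4))
y=d/np.linalg.norm(d); x=np.array([y[1],-y[0],0])
pin=np.array([.5763,.153,0]); 
for n,p in [('pad',onz('wrist',216,143,.091)),('post',onz('wrist',172,130,.068)),('hinge',onz('wrist',250,14,.066))]: print(n,(p-pin)@x,(p-pin)@y, x)
```

```text
pad [0.6035 0.2976 0.091 ]
front [0.5534 0.375  0.02  ] [0.4885 0.108  0.02  ] 0.2748 ydir deg 76.3
[0.6333 0.3136 0.091 ]
[0.6217 0.266  0.091 ]
[0.5726 0.2771 0.1   ]
[0.5866 0.3284 0.1   ]
[0.7048 0.2745 0.062 ]
[0.5758 0.1527 0.065 ]
[0.5792 0.1546 0.07  ]
[0.6116 0.3396 0.068 ]
pad -0.007736823226655491 0.14697472972788655 [ 0.97169994 -0.2362186   0.        ]
post -0.00981920901873428 0.18965762929893906 [ 0.97169994 -0.2362186   0.        ]
hinge 0.09515993542227189 0.14780042646915964 [ 0.97169994 -0.2362186   0.        ]
```

```bash
python3 -m creep '[[[3,3,0,0,0,-4,-1],[5.3,5.6,-2,0,0,-8,-1],[5.3,5.6,-6,0,0,-12,-1],[5.3,5.6,-9,0,0,-16,-1],[5.3,5.6,-9.5,0,0,-16,-1]]]'
python3 -m creep '[[[0,0,0,0,0,0,-1],[0,0,0,0,0,0,-1]]]'
python3 - <<'E'
from h import *
import cv2
print(arm.observe()['position'])
im=arm.get_image('side'); im=cv2.resize(im[170:350,110:330],None,fx=3.6,fy=3.3,interpolation=cv2.INTER_CUBIC); cv2.imwrite('pics/s8.png',im[:,:,::-1])
print(arm.observe()['position'])
E
```

```text
clock: 16.1
position: [0.6009, 0.298, 0.1187]
ee_rot: [3.113, -0.382, -0.008]
force: [-0.0, -0.2, -0.4]
width: 0.004
clock: 16.3
position: [0.6037, 0.3011, 0.1249]
ee_rot: [-3.118, 0.377, -0.004]
force: [0.4, 0.4, 0.4]
width: 0.008
[0.60371367 0.30107349 0.12488413]
[0.60375461 0.30145333 0.1252019 ]
```

View pics/s8.png

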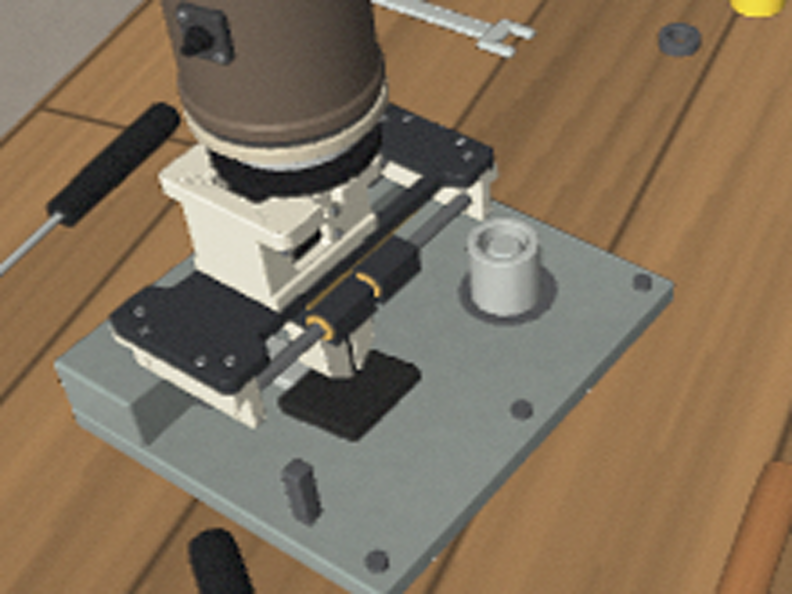

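The shut fingertips are centred above the pad, so I'll press slowly.

```bash
python3 -m creep '[[[-0.2,0,-0.8,0,0,0,-1],[-0.2,0,-1.6,0,0,0,-1],[-0.2,0,-2.2,0,0,0,-1],[-0.2,0,-2.6,0,0,0,-1],[-0.2,0,-2.6,0,0,0,-1]]]'
python3 -m creep '[[[0,0,-0.3,0,0,0,-1],[0,0,-0.6,0,0,0,-1],[0,0,-0.8,0,0,0,-1],[0,0,-0.8,0,0,0,-1],[0,0,-0.8,0,0,0,-1]]]'
```

```text
clock: 16.85
position: [0.5998, 0.302, 0.0963]
ee_rot: [3.119, -0.376, -0.002]
force: [-3.0, 0.5, 4.8]
width: 0.002
clock: 17.35
position: [0.6001, 0.302, 0.0892]
ee_rot: [-3.119, 0.377, 0.001]
force: [-3.4, 0.9, 5.9]
width: 0.004
```

```bash
python3 -m creep '[[[0,0,-0.2,0,0,0,-1],[0,0,-0.4,0,0,0,-1],[0,0,-0.4,0,0,0,-1],[0,0,-0.4,0,0,0,-1],[0,0,-0.4,0,0,0,-1]]]'
python3 - <<'E'
from h import *
import cv2
for n,(r0,c0) in dict(side=(190,130),scene=(150,290)).items():
    im=arm.get_image(n); im=cv2.resize(im[r0:r0+120,c0:c0+160],None,fx=5,fy=5,interpolation=cv2.INTER_CUBIC); cv2.imwrite(f'pics/{n}9.png',im[:,:,::-1])
o=arm.observe();print(o['position'],o['force'])
E
```

```text
clock: 17.85
position: [0.6, 0.302, 0.0853]
ee_rot: [-3.119, 0.376, 0.001]
force: [-3.8, 0.6, 6.1]
width: 0.003
[0.59997677 0.30201667 0.08534905] [-3.32930373  0.45481757  6.5738278 ]
```

View pics/side9.png

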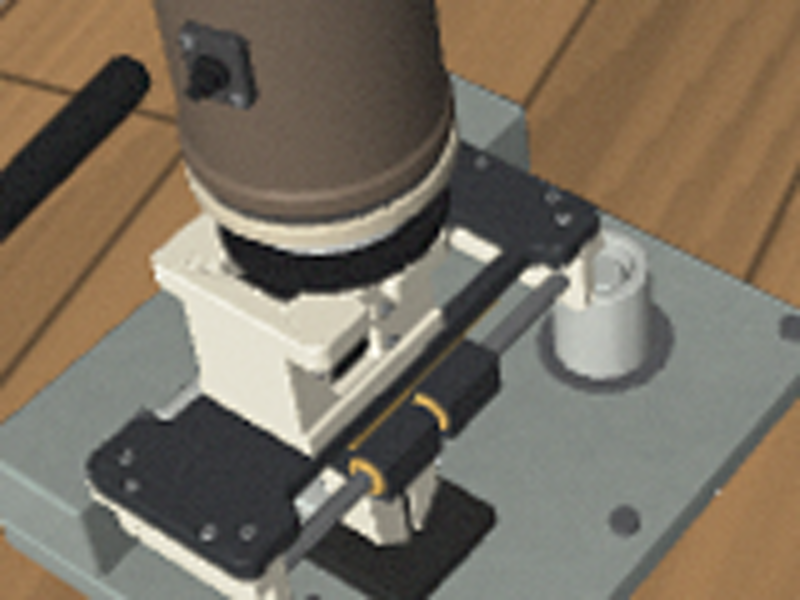

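View pics/scene9.png

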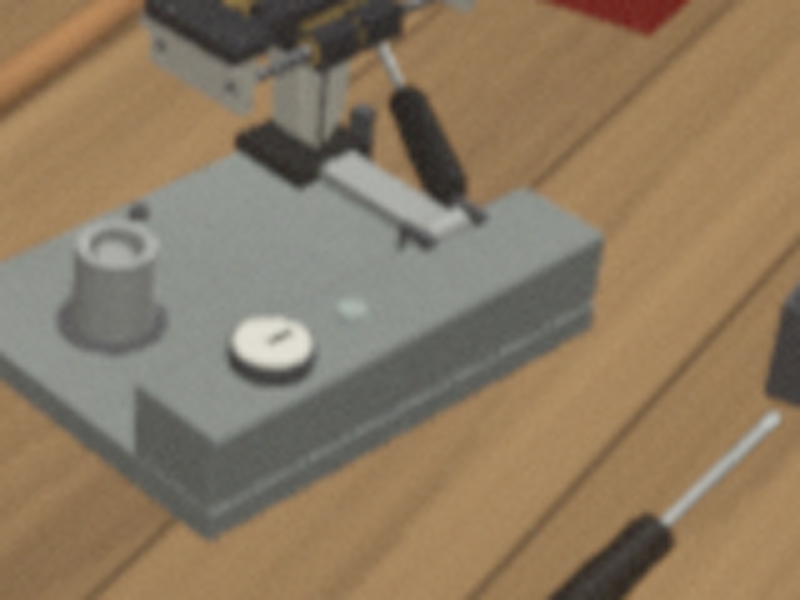

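Now I'll overlay predicted pad outlines for several paddle angles to check that it is level.

Run:
```python
from h import *
import cv2
th=np.radians(76.3-90); X=np.array([np.cos(th),np.sin(th),0]);Y=np.array([-np.sin(th),np.cos(th),0]);Z=np.array([0,0,1.])
pin=np.array([.5763,.1532,0])
H=pin+.0965*X+.15*Y+.062*Z
def proj(n,P):
    m=arm.camera_model(n);f=210/np.tan(np.radians(m['vfov'])/2);T=np.linalg.inv(m['cam_to_world']);q=T[:3,:3]@P+T[:3,3]
    return q[0]/q[2]*f+m['cx'],q[1]/q[2]*f+m['cy']
for n,(r0,c0) in dict(side=(230,170),scene=(140,320)).items():
  im=arm.get_image(n)[:,:,::-1]
  h,w=100,130
  s=6; im=cv2.resize(im[r0:r0+h,c0:c0+w],None,fx=s,fy=s,interpolation=cv2.INTER_CUBIC)
  for q,col in [(.12,(0,0,255)),(.22,(0,255,0)),(.32,(255,0,0))]:
    a=.22-q; U=-np.cos(a)*X+np.sin(a)*Z; N=np.sin(a)*X+np.cos(a)*Z
    pts=[H+U*(.107+i)+Y*j+N*k for k in(.006,-.006) for i,j in((-.0275,-.0275),(-.0275,.0275),(.0275,.0275),(.0275,-.0275))]
    pp=np.array([[( u-c0+.5)*s,(v-r0+.5)*s] for u,v in(proj(n,P) for P in pts)]).astype(np.int32)
    cv2.polylines(im,[pp[:4]],True,col,1); cv2.polylines(im,[pp[4:]],True,col,1)
    
  cv2.imwrite(f'pics/{n}10.png',im)
o=arm.observe();print(o['clock'],o['position'],o['force'])
```

```text
18.05 [0.59999144 0.30200307 0.08532529] [-4.97998219  1.61356396  7.30024778]
```

View pics/side10.png

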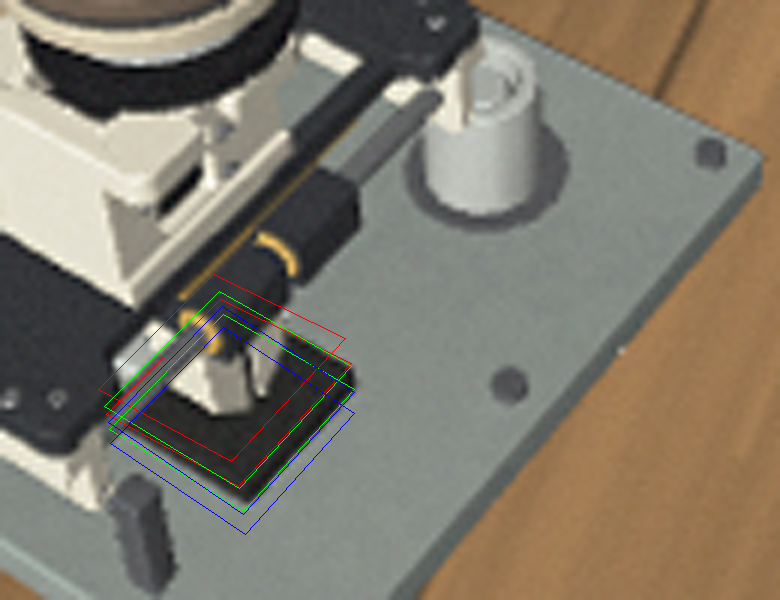

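View pics/scene10.png

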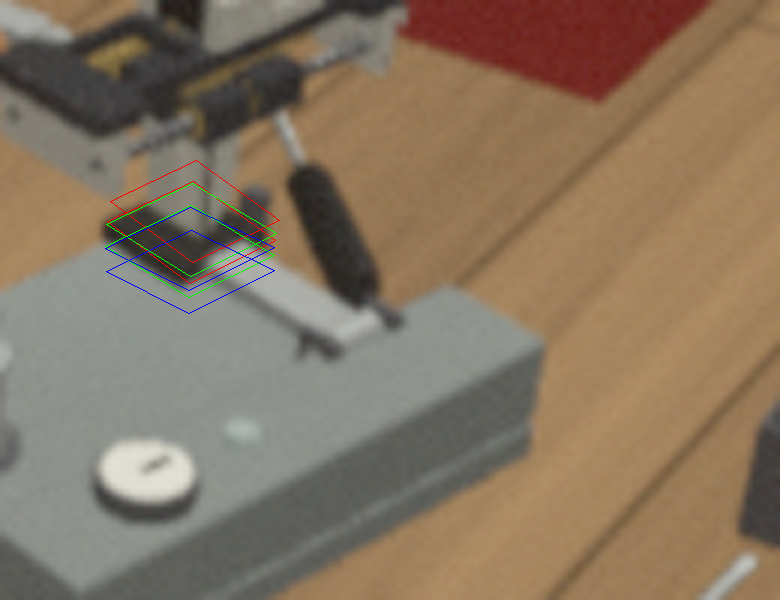

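```bash
python3 -m creep '[[[0,0,-0.05,0,0,0,-1],[0,0,-0.05,0,0,0,-1],[0,0,-0.05,0,0,0,-1],[0,0,-0.05,0,0,0,-1],[0,0,-0.05,0,0,0,-1]]]'
python3 -m creep '[[[0,0,0,0,0,0,-1],[0,0,0,0,0,0,-1],[0,0,0,0,0,0,-1],[0,0,0,0,0,0,-1],[0,0,0,0,0,0,-1]]]'
python3 - <<'E'
from h import *
import cv2
im=arm.get_image('side'); cv2.imwrite('pics/s11.png',im[:,:,::-1])
E
```

```text
clock: 18.55
position: [0.5999, 0.302, 0.0849]
ee_rot: [-3.119, 0.376, 0.001]
force: [-3.1, 0.6, 7.1]
width: 0.007
clock: 19.05
position: [0.6, 0.302, 0.0848]
ee_rot: [-3.119, 0.376, 0.001]
force: [-3.9, 0.1, 6.3]
width: 0.006
```

View pics/s11.png

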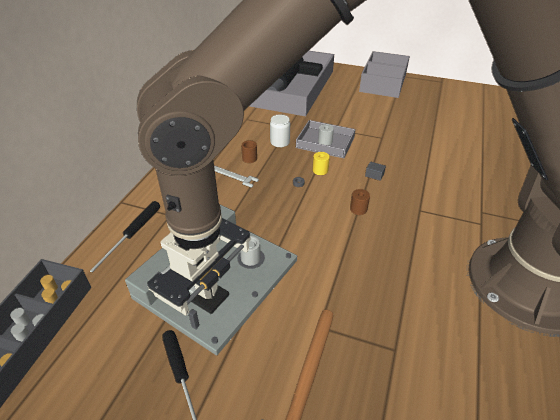

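The thick sleeve is in the tray at (326,133), the thin one is on the pin at (250,250), the bystanders are where they were, and the paddle is held steady. I'll hand the job in now.

```bash
python3 -c "
from cell import arm
print(arm.sign_off())"
```

```text
the job is handed in; nothing more can be done
None
```

The job is done and handed in at about 19 s of the 58 s allowed. No verdict was reported.

- **Thin sleeve:** it is fully down on the gauge pin and released. Contact came at the expected home height, and the picture shows the pin inside the bore.
- **Thick sleeve:** it stands in the grey tray, released. I felt it touch the floor before opening the jaws, and the pictures confirm it.
- **Paddle:** the shut fingers are holding it level. The fingertips are at about 0.068 m, the stated level height, with a steady push of about 6–7 N against the 7 N given.
- **Bystanders:** in the last side view, those it shows are where they were.

**Checks that were less than exact:**
- The outline overlay of the pad matched level only to about 2 mm, slightly on the high side, so I pressed 0.5 mm further; I did not repeat the overlay after that.
- A sideways force of about 3–4 N, probably friction, remained at the pad.
- While going onto the pin, the sleeve briefly pushed sideways with about 5 N. I corrected that by shifting 1.5 mm.

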